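# Stow the bullion bars in the bypass-door showcase

## Robot

A 6-joint arm with a two-finger parallel gripper is mounted at the origin on the work surface. World frame = base frame: x ahead of the robot, y to its left, z up, the work surface at z = 0. Lengths are in m, angles in rad, forces in N, time in s.
With the tool pointing down it reaches from about 0.275 to 0.875 m from the base axis. Payload 12.5 kg.
Tool frame: the origin (TCP) lies at the very end of the fingers, on their centre line; the grasp point (between the pads) lies 19 mm behind it; x points along the fingers, y is the direction in which the jaws open and shut, and the axes are right-handed (so a half turn about x gives the same grasp; the last joint's range is limited). The gripper opens to 85 mm and grips with 20 to 120 N. Pads are 22 mm wide; open, the fingers measure 114 mm over their backs; the gripper's body (76 mm by 85 mm) begins 54 mm behind the grasp point. The pads swing forward as they close: fully open they stand 13 mm farther back than shut.
Start: joints at [1.047, 0.351, 1.652, -0, 1.139, -0.085], TCP at [0.234, 0.498, 0.231] pointing down, gripper open.
Joint ranges: [-2.75, 2.75], [-0.79, 2.1], [0.01, 2.65], [-1.57, 4.71], [0.07, 3.14], [-2.87, 2.87]. Speed limits (rad/s): [2.22, 2.22, 2.79, 3.14, 3.14, 3.14].

## Interface

Orientations are given as a 3x3 rotation matrix whose columns are the frame's x, y, z axes.
In Python, from bench import manip gives the robot as it stands. Calls block until the motion is done:
- manip.move_ptp(position, orientation): joint-space move of the TCP to a pose.
- manip.move_l(position, attitude=None, max_speed=0.15): straight line of the TCP; attitude=None keeps the orientation; max_speed is the mean speed in m/s.
- manip.move_j(angles): joint-space move.
- manip.set_gripper(opening, effort=None): opening from 0.0 (shut) to 1.0 (fully open); effort is the grip in N (None keeps the last); returns when the fingers have stopped.
- manip.dwell(seconds).
- manip.inverse_kinematics(position, orientation): joint angles nearest the present ones, or None.
- manip.grab_frame(name): name is "scene" or "side" or "wrist"; returns (picture, depth): 420x560x3 uint8, red, green, blue; 420x560 float32, m along the optical axis (not along the pixel's ray), 0 where there is no reading.
- manip.get_calibration(name): a dict with "camera_matrix" (3x3 intrinsics, pixels), "k1" (the pictures are not rectified: a ray, as slopes to the right and down, at radius r is drawn at 1 + k1 r^2 times it, then the intrinsics apply), "R" (3x3) and "t" (3): a world point X has camera coordinates R X + t. Camera axes: x right, y down, z forward; pixel columns grow to the right and rows downward; lengths in m; the calibration is good to about 2 mm. A picture is of the moment at which its call begins: read the wrist's pose just before it. get_calibration takes no time and is no camera call; for the wrist camera it gives the pose at the moment of the call.
A pose or a line that the arm cannot do raises manip.Unreachable and nothing moves.
- manip.sign_off(): hands the job in, once; it reports no verdict.
Trained networks look in the newest picture that a camera, given by its name, has taken for a name from the list of things; names that differ only in an ending like _2 or _b are one class to them, and where a whole thing is asked for, a point or a joint stands for the part that bears it (a point fixed in the world has none). Each returns a list of dicts, best first, with "confidence" (0 to 1); they miss things now and then, are a little off and sometimes report something else, mostly with a low value. They report only what shows in the picture. A call takes as long as a camera call. They do not tell look-alikes from the thing itself.
- manip.look_for(camera, name): "at" ([x, y, z] in m, in world coordinates, good to about 4 mm: the middle of the surface that is visible of it).
Readings, each from a call of its own:
- manip.current_time(): time.
- manip.current_qpos(): joint angles.
- manip.current_joint_vel(): joint speeds.
- manip.current_joint_torque(): joint torques, N m.
- manip.current_ee_pos(): TCP position.
- manip.current_tcp_rot(): TCP orientation.
- manip.current_force(): force on the tool from outside, world axes, zero at the start.
- manip.current_ft_torque(): the same for the moment, N m.
- manip.current_grip_width(): opening from 0.0 (shut) to 1.0 (fully open).
Only numpy, scipy, OpenCV 4.12 (cv2) and the standard library are available. Lean on these libraries where they do the work, as an engineer would, in place of code of your own. Each camera call takes 0.05 s, during which the arm holds its last target. There are 200 camera calls.

## Task

Put the bars lying on the desk mat away in the showcase: silver bars in the pockets under the right-hand glass door (black tab; right as seen from the robot) and copper bars in the pockets under the left-hand one (red tab), each dropped flat and fully down in a pocket of its own. The right-hand door slides behind its neighbour and the left-hand one slides in front, so only one bay can be open at a time; finish with both doors fully home, and leave the bottle, loupe and calculator where they are.

Things in the scene. Friction and masses are not known exactly. Their poses are not given: they have to be found in the camera images.
- case: fixed dark-wood showcase, 222 mm deep (x), 336 wide (y), turned a little; origin centre of underside, x away from its front, y to its left. Two bays, left +y, right -y, parted by a strip 52 mm high; blue bed 40 mm above the desk with two pockets a bay. Top slopes up 10 deg from front (62 mm high) to back (98 mm), closed by two glass doors 155 mm wide, 204 deep, sliding along y on a double track.
- left_door (a joint): slide of the left-hand door (outer track, over the other), m: 0 fully home (its bay shut), 0.125 fully open, which clears the outer 125 mm of the bay; grows as it moves to the right, -y of the case. Friction 2 N plus light damping; stays where left. When both doors are part open, each is stopped by the other's handle and pushing on moves the other home.
- right_door (a joint): slide of the right-hand door (inner track, beneath the other), m: 0 fully home (its bay shut), 0.125 fully open, which clears the outer 125 mm of the bay; grows as it moves to the left, +y of the case. Friction 2 N plus light damping; stays where left. When both doors are part open, each is stopped by the other's handle and pushing on moves the other home.
- left_door_handle (a point): middle of the top of the red upright tab handle at the outer (left, +y) end of the left-hand door: 12 mm thick along the case's y, 30 wide along its x, 36 tall above the glass, its top leaning 10 deg towards the front. Best pinched from above across its 12 mm, fingertips about 20 mm below its top.
- right_door_handle (a point): middle of the top of the black upright tab handle at the outer (right, -y) end of the right-hand door: 12 mm thick along the case's y, 30 wide along its x, 36 tall above the glass, its top leaning 10 deg towards the front. Best pinched from above across its 12 mm, fingertips about 20 mm below its top.
- silver_pocket_near (a point): centre of the floor of the near pocket for a silver bar, under the right-hand door. The pocket is 66.4 mm long (along the case's y) by 36.4 mm wide (along the case's x) and 9 mm deep with a 1 mm chamfer at the mouth; a seated bar stands 15 mm proud. Axes as the case's.
- silver_pocket_far (a point): centre of the floor of the far pocket for a silver bar, under the right-hand door. The pocket is 66.4 mm long (along the case's y) by 36.4 mm wide (along the case's x) and 9 mm deep with a 1 mm chamfer at the mouth; a seated bar stands 15 mm proud. Axes as the case's.
- copper_pocket_near (a point): centre of the floor of the near pocket for a copper bar, under the left-hand door. The pocket is 66.4 mm long (along the case's y) by 36.4 mm wide (along the case's x) and 9 mm deep with a 1 mm chamfer at the mouth; a seated bar stands 15 mm proud. Axes as the case's.
- copper_pocket_far (a point): centre of the floor of the far pocket for a copper bar, under the left-hand door. The pocket is 66.4 mm long (along the case's y) by 36.4 mm wide (along the case's x) and 9 mm deep with a 1 mm chamfer at the mouth; a seated bar stands 15 mm proud. Axes as the case's.
- silver_a: silver-grey bar, 64 x 34 x 24 mm (x, y, z), about 0.5 kg, edges rounded 3 mm; origin at the centre of its underside, x along its length, z up as it lies. May be absent (None).
- silver_b: silver-grey bar, 64 x 34 x 24 mm (x, y, z), about 0.5 kg, edges rounded 3 mm; origin at the centre of its underside, x along its length, z up as it lies. May be absent (None).
- copper_a: copper-coloured bar, 64 x 34 x 24 mm (x, y, z), about 0.5 kg, edges rounded 3 mm; origin at the centre of its underside, x along its length, z up as it lies. May be absent (None).
- copper_b: copper-coloured bar, 64 x 34 x 24 mm (x, y, z), about 0.5 kg, edges rounded 3 mm; origin at the centre of its underside, x along its length, z up as it lies. May be absent (None).
- bottle: small amber bottle with a white cap, 32 mm across, 72 mm tall, a bystander; origin at the centre of its underside
- loupe: black folding loupe, 40 x 30 x 22 mm, a bystander; origin at the centre of its underside
- calculator: black desk calculator, 85 x 130 x 16 mm, a bystander; origin at the centre of its underside
Not all that is in view belongs to the job. Leave any green or yellow look-alike of the copper_b alone. What is shaped like the silver_b but pink is not meant.

How it is judged:
By the outcome, as a careful person would: the job done as asked, in the order asked, and still so for the second after the job is handed in, with the robot touching nothing.
Of silver_a, silver_b, copper_a, copper_b only 3 to 4 are there at a start; the rules pass over those that are not, and their reading is None.
At some moment in a run one of silver_a, silver_b, copper_a, copper_b may be knocked a few centimetres aside while the robot is not near it.
Once in a run the grip may slacken for a moment while it holds something.
It also fails if it takes over 210 s, if anything falls off the work surface, if the arm or the gripper's body presses on something with over 40 N, if the wrist force passes 120 N, or if a joint passes its speed limit or range.

## Working session

There is one attempt and no reset: what is moved stays moved. The work goes in short steps, each a Python script; the robot and the scene stay as the last script left them, time stands still between calls to the robot, and variables do not carry over. Pictures are saved under pics/ and viewed, about 12 in all and at most 16, crops included, and the job is handed in when it is done.

```bash
ls; mkdir -p pics; python3 - <<'E'
from bench import manip
import cv2,numpy as np
for c in ["scene","side"]:
    p,d=manip.grab_frame(c); cv2.imwrite(f"pics/{c}0.png",p[:,:,::-1]); np.savez(f"pics/{c}0.npz",p=p,d=d)
    k=manip.get_calibration(c); print(c,{a:np.round(np.array(b),4).tolist() for a,b in k.items()})
print(manip.current_time(),manip.current_tcp_rot().round(3) if hasattr(manip.current_tcp_rot(),'round') else manip.current_tcp_rot())
E
```

```text
pics
scene {'camera_matrix': [[421.319, 0.0, 286.5814], [0.0, 421.319, 209.243], [0.0, 0.0, 1.0]], 'k1': -0.1116, 'R': [[-0.5933, 0.805, -0.0073], [0.4507, 0.3247, -0.8315], [-0.667, -0.4966, -0.5555]], 't': [0.3544, -0.1249, 1.3635]}
side {'camera_matrix': [[459.705, 0.0, 282.622], [0.0, 459.705, 208.2166], [0.0, 0.0, 1.0]], 'k1': -0.0225, 'R': [[0.9154, -0.4024, -0.0062], [-0.2527, -0.5628, -0.787], [0.3132, 0.722, -0.6169]], 't': [-0.4723, 0.1932, 1.2408]}
0.1 [[-0.001  0.425  0.905]
 [-0.001  0.905 -0.425]
 [-1.    -0.001 -0.   ]]
```

View pics/scene0.png

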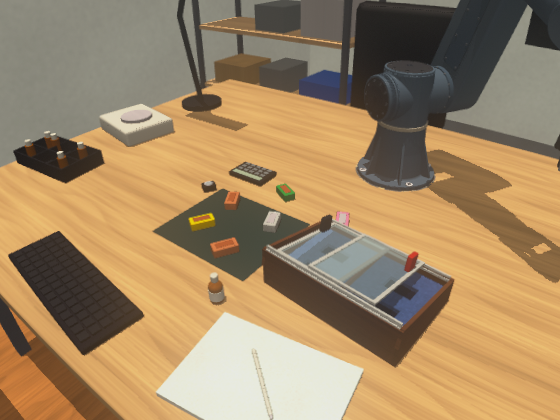

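View pics/side0.png

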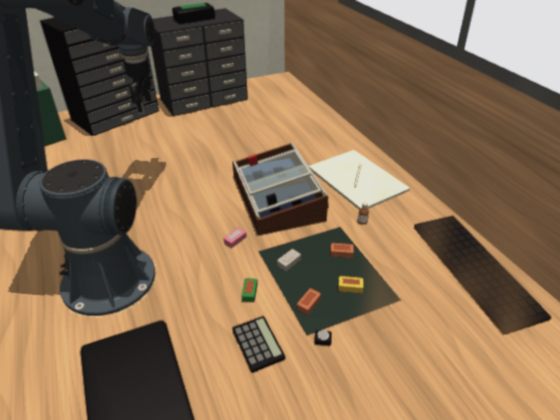

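The scene view shows two copper bars at about (232,200) and (224,247), and one silver bar at (272,221). The look-alikes are yellow (202,222), green (285,192) and pink (343,218). The red tab is at (411,262) and the black tab at (326,222), and the left door looks partly open. Next I'll write helpers and measure.

```bash
cat > h.py <<'E'
from bench import manip
import cv2, numpy as np
def grab(c):
    k=manip.get_calibration(c); p,d=manip.grab_frame(c)
    return p,d,{a:np.array(b,float) for a,b in k.items()}
def cloud(f):
    """world point of every pixel (NaN where no depth)"""
    p,d,k=f; h,w=d.shape
    uv=np.stack(np.meshgrid(np.arange(w),np.arange(h)),-1).reshape(-1,1,2).astype(np.float64)
    r=cv2.undistortPoints(uv,k['camera_matrix'],np.array([float(k['k1']),0,0,0])).reshape(h,w,2)
    X=np.dstack([r,np.ones((h,w))])*d[...,None]
    W=(X-k['t'])@k['R']; W[d<=0]=np.nan
    return W
def project(X,k):
    return cv2.projectPoints(np.atleast_2d(np.asarray(X,float)),cv2.Rodrigues(k['R'])[0],k['t'],k['camera_matrix'],np.array([float(k['k1']),0,0,0]))[0].reshape(-1,2)
def rot(a):
    """tool down, jaws opening along world direction at angle a"""
    y=np.array([np.cos(a),np.sin(a),0]); x=np.array([0,0,-1.]); return np.column_stack([x,y,np.cross(x,y)])
def top(f,lo,hi,box,res=.001):
    """height map image rows=-x cols=-y for debugging"""
E
python3 - <<'E'
from h import *
for c,b in (("scene",(255,195,200,155)),("side",(225,140,110,95))):
    z=np.load(f"pics/{c}0.npz"); x,y,w,hh=b
    cv2.imwrite(f"pics/{c}0z.png",cv2.resize(z['p'][y:y+hh,x:x+w,::-1],None,fx=3.8,fy=3.8,interpolation=cv2.INTER_CUBIC)[:600,:800])
    k={a:np.array(v,float) for a,v in manip.get_calibration(c).items()}
    W=cloud((z['p'],z['d'],k))
    pts={'scene':{'cu1':(232,200),'cu2':(224,247),'ag':(272,221),'yel':(202,222),'grn':(285,192),'pink':(343,218),'red':(411,258),'blk':(326,220),'bott':(215,280)},
     'side':{'cu1':(309,300),'cu2':(342,250),'ag':(289,259),'pink':(235,237),'red':(252,159),'blk':(271,199)}}[c]
    for n,(u,v) in pts.items(): print(c,n,W[v,u].round(3))
for n in ("silver_a","copper_a","left_door_handle","right_door_handle","case","bottle"):
    for c in("scene","side"):
        print(n,c,[(np.round(o['at'],3).tolist(),round(o['confidence'],2)) for o in manip.look_for(c,n)])
E
```

```text
scene cu1 [ 0.469 -0.285  0.024]
scene cu2 [ 0.635 -0.158  0.024]
scene ag [ 0.485 -0.13   0.025]
scene yel [ 0.593 -0.277  0.023]
scene grn [ 0.351 -0.187  0.026]
scene pink [0.363 0.011 0.023]
scene red [0.528 0.254 0.12 ]
scene blk [0.504 0.042 0.11 ]
scene bott [ 0.759 -0.061  0.064]
side cu1 [ 0.455 -0.304  0.025]
side cu2 [ 0.62  -0.178  0.024]
side ag [ 0.47  -0.148  0.022]
side pink [ 0.363 -0.005  0.026]
side red [0.515 0.246 0.11 ]
side blk [0.494 0.034 0.097]
silver_a scene [([0.488, -0.13, 0.024], 0.67), ([0.363, 0.016, 0.025], 0.64)]
silver_a side [([0.465, -0.148, 0.022], 0.66), ([0.362, 0.002, 0.02], 0.6)]
copper_a scene [([0.59, -0.278, 0.019], 0.67), ([0.63, -0.157, 0.022], 0.61), ([0.344, -0.188, 0.017], 0.61), ([0.577, 0.189, 0.093], 0.53), ([0.473, -0.293, 0.023], 0.46), ([0.308, -0.349, 0.02], 0.42)]
copper_a side [([0.579, -0.296, 0.024], 0.79), ([0.329, -0.211, 0.024], 0.79), ([0.45, -0.304, 0.023], 0.71), ([0.618, -0.174, 0.02], 0.69)]
left_door_handle scene [([0.578, 0.193, 0.092], 0.85)]
left_door_handle side [([0.555, 0.176, 0.095], 0.67)]
right_door_handle scene [([0.558, 0.057, 0.087], 0.71)]
right_door_handle side [([0.546, 0.056, 0.086], 0.72), ([0.436, -0.417, 0.018], 0.28)]
case scene [([0.623, 0.188, 0.076], 0.79), ([0.578, 0.191, 0.096], 0.24)]
case side [([0.549, 0.084, 0.078], 0.9)]
bottle scene [([0.762, -0.061, 0.04], 0.77)]
bottle side [([0.748, -0.078, 0.038], 0.71)]
```

```bash
python3 - <<'E'
from h import *
print(manip.get_calibration("wrist")['R'],np.array(manip.get_calibration("wrist")['t']))
def see(n,pos,a):
    manip.move_ptp(pos,rot(a)); f=grab("wrist"); np.savez(f"pics/{n}.npz",p=f[0],d=f[1],**f[2]); return f
R=manip.current_tcp_rot(); T=np.array(manip.current_ee_pos())
k=manip.get_calibration("wrist"); k={a:np.array(v) for a,v in k.items()}
print("cam in tool",(R.T@(-k['R'].T@k['t']-T)).round(3), (R.T@k['R'].T).round(2))
fs=[]
for n,pos,a in (("wcase",[.45,.14,.42],np.pi/2),("wmat",[.45,-.18,.42],np.pi/2)):
    try: f=see(n,pos,a)
    except manip.Unreachable as e: print(n,e); continue
    fs.append(f[0])
    print(manip.current_time())
for i,p in enumerate(fs): cv2.imwrite(f"pics/w{i}.png",p[:,:,::-1])
E
```

```text
[[ 4.25671654e-01  9.04877693e-01  6.46628450e-05]
 [ 8.59618086e-01 -4.04402991e-01  3.12273866e-01]
 [ 2.82595806e-01 -1.32870548e-01 -9.49992120e-01]] [-0.54891992 -0.03968119  0.38033924]
cam in tool [-0.142 -0.001 -0.081] [[-0.   -0.31  0.95]
 [ 1.   -0.   -0.  ]
 [ 0.    0.95  0.31]]
2.4333
3.7
```

View pics/scene0z.png

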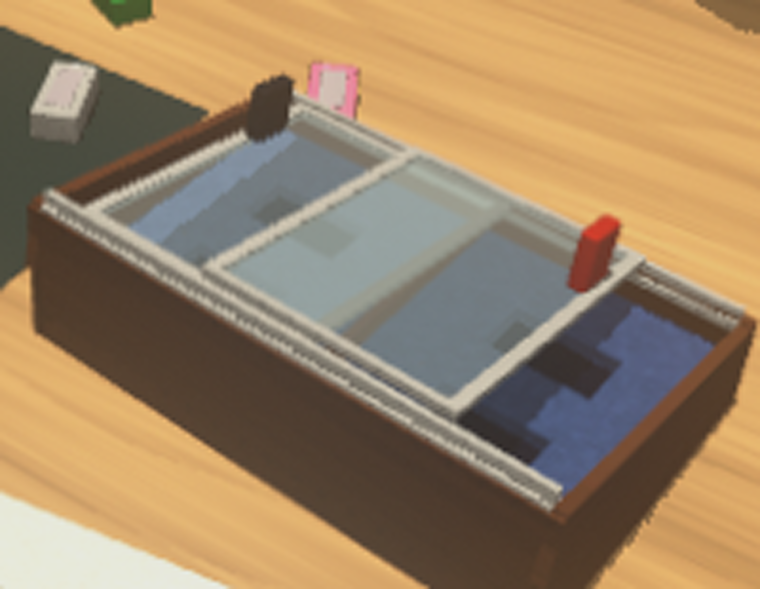

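The left (red) door is about half open, and the right door is home or nearly so. Next I'll look at the wrist views.

```bash
python3 -c "
import cv2;a=cv2.imread('pics/w0.png');b=cv2.imread('pics/w1.png')
cv2.imwrite('pics/ww.png',cv2.resize(cv2.hconcat([a,b]),(800,300),interpolation=cv2.INTER_AREA))"
```

```text
(no output)
```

View pics/ww.png

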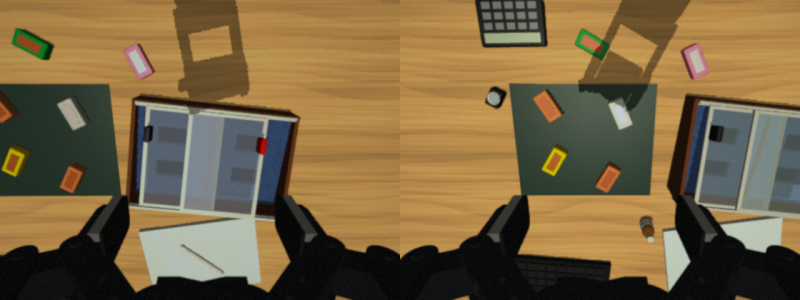

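```bash
cat >> h.py <<'E'
def load(n):
    z=np.load(f"pics/{n}.npz"); return z['p'],z['d'],{a:z[a] for a in('camera_matrix','k1','R','t')}
def rect(P):
    (c,s,a)=cv2.minAreaRect((P[:,:2]*1000).astype(np.float32)); 
    if s[0]<s[1]: s=s[::-1]; a+=90
    return np.array(c)/1000,s,(a+90)%180-90   # centre, (long,short) mm, angle of long axis deg
def bars(f,box=(.3,.8,-.45,.1)):
    """bars by top face colour: list (name, centre, size, angle, z)"""
    W=cloud(f); hsv=cv2.cvtColor(f[0],cv2.COLOR_RGB2HSV)
    m=((W[...,2]>.015)&(W[...,2]<.035)&(W[...,0]>box[0])&(W[...,0]<box[1])&(W[...,1]>box[2])&(W[...,1]<box[3])).astype(np.uint8)
    n,l,s,_=cv2.connectedComponentsWithStats(m); out=[]
    for i in range(1,n):
        if s[i,4]<80: continue
        P=W[l==i]; zt=np.percentile(P[:,2],80); P=P[abs(P[:,2]-zt)<.004]
        c,sz,a=rect(P); H,S,V=np.median(hsv[l==i],0)
        out.append((c.round(4),np.round(sz,1),round(a,1),round(float(zt),4),(H,S,V),s[i,4]))
    return out
E
python3 - <<'E'
from h import *
for n in("wmat","wcase"):
    f=load(n); print(n)
    W=cloud(f); print("desk z",np.nanmedian(W[...,2][:120]))
    for b in bars(f): print(*b)
for c in("scene","side"):
    z=np.load(f"pics/{c}0.npz"); k={a:np.array(v,float) for a,v in manip.get_calibration(c).items()}
    f=(z['p'],z['d'],k); print(c)
    for b in bars(f): print(*b)
f=load("wcase"); W=cloud(f)
for zmin in(.03,.045,.055):
    m=((W[...,2]>zmin)&(W[...,2]<.105)&(W[...,0]<.75)&(W[...,0]>.4)&(W[...,1]>-.05)).astype(np.uint8)
    n,l,s,_=cv2.connectedComponentsWithStats(m); i=1+np.argmax(s[1:,4]); print(zmin,s[i],rect(W[l==i]))
for n in ("left_door_handle","right_door_handle","silver_pocket_near","silver_pocket_far","copper_pocket_near","case"):
    print(n,[(np.round(o['at'],3).tolist(),round(o['confidence'],2)) for o in manip.look_for("wrist",n)])
E
```

```text
wmat
desk z 2.84107661212152e-05
[ 0.3183 -0.3564] [128.9  36.3] -89.8 0.0175 (np.float64(39.0), np.float64(52.0), np.float64(119.0)) 2181
[ 0.3327 -0.2   ] [63.9 34.6] 61.6 0.0247 (np.float64(45.0), np.float64(165.0), np.float64(139.0)) 1171
[0.3643 0.0101] [63.6 33.5] 27.4 0.0246 (np.float64(173.0), np.float64(92.0), np.float64(192.0)) 1143
[ 0.4381 -0.4075] [39.  29.4] -29.1 0.0235 (np.float64(22.0), np.float64(28.0), np.float64(106.0)) 551
[ 0.4561 -0.2965] [63.5 34.1] 32.0 0.0249 (np.float64(12.0), np.float64(177.0), np.float64(191.0)) 958
[ 0.5268 -0.0007] [243.2  88. ] -29.5 0.0308 (np.float64(11.0), np.float64(186.0), np.float64(28.5)) 662
[ 0.4717 -0.1408] [63.7 33.9] 23.3 0.025 (np.float64(40.0), np.float64(28.0), np.float64(197.0)) 909
[ 0.5817 -0.2901] [63.7 33.8] -30.7 0.025 (np.float64(26.0), np.float64(255.0), np.float64(178.0)) 786
[ 0.6252 -0.1667] [63.9 34.1] -30.7 0.0249 (np.float64(12.0), np.float64(188.0), np.float64(174.0)) 745
[ 0.7434 -0.0704] [30.9 11.4] -81.8 0.0314 (np.float64(23.0), np.float64(48.0), np.float64(79.0)) 131
wcase
desk z -0.000110159785720662
[... 2786 characters left out ...]
35546875), 83.81595611572266)
0.045 [  176   137   245   172 26687] (array([0.55875818, 0.15717366]), (337.1065673828125, 216.971435546875), 83.81595611572266)
0.055 [  176   138   245   159 25421] (array([0.55882166, 0.1571456 ]), (337.0296936035156, 216.98175048828125), 83.78144836425781)
left_door_handle [([0.57, 0.158, 0.094], 0.65)]
right_door_handle [([0.545, 0.063, 0.084], 0.79), ([0.468, -0.137, 0.02], 0.38)]
silver_pocket_near [([0.548, 0.091, 0.08], 0.88), ([0.468, -0.134, 0.024], 0.74), ([0.565, 0.16, 0.09], 0.73)]
silver_pocket_far [([0.549, 0.095, 0.079], 0.92), ([0.451, -0.293, 0.022], 0.36)]
copper_pocket_near [([0.55, 0.095, 0.087], 0.92)]
case [([0.548, 0.095, 0.083], 0.87)]
```

```bash
cat >> h.py <<'E'
YAW=np.radians(-6.2); C0=np.array([.5588,.1572])
def tocase(W,c=None,yaw=None):
    y=YAW if yaw is None else yaw; R=np.array([[np.cos(y),-np.sin(y)],[np.sin(y),np.cos(y)]])
    return np.concatenate([(W[...,:2]-(C0 if c is None else c))@R,W[...,2:]],-1)
def toworld(x,y,z=0):
    c,s=np.cos(YAW),np.sin(YAW); return np.array([C0[0]+c*x-s*y,C0[1]+s*x+c*y,z])
def hmap(W,x0=-.12,x1=.12,y0=-.18,y1=.18,r=.0015):
    P=tocase(W).reshape(-1,3); P=P[~np.isnan(P[:,0])]
    i=((P[:,0]-x0)/r).astype(int); j=((P[:,1]-y0)/r).astype(int); n,m=int((x1-x0)/r),int((y1-y0)/r)
    ok=(i>=0)&(i<n)&(j>=0)&(j<m); H=np.full((n,m),np.nan); o=np.argsort(P[ok,2]); H[i[ok][o],j[ok][o]]=P[ok,2][o]; return H
E
python3 - <<'E'
from h import *
for c in("wcase","scene","side"):
    if c=="wcase": f=load(c)
    else:
        z=np.load(f"pics/{c}0.npz"); f=(z['p'],z['d'],{a:np.array(v,float) for a,v in manip.get_calibration(c).items()})
    W=cloud(f); P=tocase(W); 
    glass=.062+np.tan(np.radians(10))*(P[...,0]+.111)
    m=(P[...,2]>glass+.012)&(abs(P[...,0])<.13)&(abs(P[...,1])<.18)
    for s,nm in((1,'red'),(-1,'blk')):
        q=P[m&(s*(P[...,1]-.03)>0)]
        if len(q): print(c,nm,len(q),'min',q.min(0).round(4),'max',q.max(0).round(4))
    # outer extents
    m=(P[...,2]>.05)&(P[...,2]<.105)&(abs(P[...,0])<.13)&(abs(P[...,1])<.19)
    for x in(-.09,-.05,0,.05,.09):
        q=P[m&(abs(P[...,0]-x)<.004)]; print('  x',x,'y range',q[:,1].min().round(4),q[:,1].max().round(4))
    for y in(-.14,-.07,0,.07,.14):
        q=P[m&(abs(P[...,1]-y)<.004)]; print('  y',y,'x range',q[:,0].min().round(4),q[:,0].max().round(4), 'z',q[q[:,0].argmin(),2].round(3),q[q[:,0].argmax(),2].round(3))
    H=hmap(W); 
    if c=="wcase":
        v=cv2.resize(np.nan_to_num(np.clip((H-.02)/.12,0,1)*255).astype(np.uint8),None,fx=3,fy=3,interpolation=0); cv2.imwrite("pics/hm.png",cv2.applyColorMap(v,cv2.COLORMAP_JET))
        for x in(-.06,-.04,-.02,0,.02,.04,.06): print(x,[int(1000*v) if v==v else -1 for v in H[int((x+.12)/.0015),8:-8:6]])
E
```

```text
wcase red 4629 min [-0.1291  0.03    0.0763] max [0.0998 0.1007 0.5011]
wcase blk 35301 min [-0.1294 -0.1327  0.0761] max [0.1002 0.03   0.5084]
  x -0.09 y range -0.1675 0.167
  x -0.05 y range -0.1681 0.1669
  x 0 y range -0.1675 0.1672
  x 0.05 y range -0.168 0.1678
  x 0.09 y range -0.1658 0.1596
  y -0.14 x range -0.1082 0.1061 z 0.06 0.087
  y -0.07 x range -0.1083 0.1079 z 0.055 0.105
  y 0 x range -0.1083 0.0789 z 0.063 0.104
  y 0.07 x range -0.1083 0.1069 z 0.053 0.105
  y 0.14 x range -0.1082 0.1065 z 0.056 0.08
-0.06 [68, 40, 39, -1, 109, 109, 74, 71, 73, 74, 72, 74, 73, -1, 82, -1, 81, 82, 80, 82, 82, 82, 82, 83, 81, -1, 82, 81, 116, 118, -1, -1, 39, 40, -1, 40, 40, 68]
-0.04 [68, 39, 41, -1, -1, -1, 76, 76, 77, 76, 78, 77, 77, 85, 85, 85, 85, 85, 85, 86, 85, 85, 85, 85, -1, 86, 85, 84, 115, -1, -1, -1, 39, -1, 39, 41, 39, 71]
-0.02 [75, 41, 40, -1, 81, 80, 79, -1, 80, 81, -1, 81, 81, 90, 89, 87, 88, 88, 89, 88, 89, 87, 88, 89, 87, 87, 88, -1, 88, 89, -1, -1, -1, 38, 40, -1, -1, 75]
0 [79, -1, 40, -1, -1, 83, 84, 84, 84, 82, 85, 84, 84, 93, 93, 92, 93, 92, 93, 92, 93, 92
[... 909 characters left out ...]
.07 x range -0.1056 0.1159 z 0.068 0.075
  y 0 x range -0.0992 0.1159 z 0.074 0.084
  y 0.07 x range -0.0763 0.1162 z 0.079 0.094
  y 0.14 x range -0.1047 0.1162 z 0.067 0.072
side red 170 min [-0.0966  0.0306  0.0771] max [0.0988 0.0967 0.1213]
side blk 198 min [-0.1006 -0.1374  0.0772] max [0.0992 0.0279 0.1161]
  x -0.09 y range -0.1695 0.1629
  x -0.05 y range -0.169 0.162
  x 0 y range -0.1743 0.1694
  x 0.05 y range -0.1706 0.167
  x 0.09 y range -0.1719 0.1645
  y -0.14 x range -0.1076 0.1101 z 0.058 0.103
  y -0.07 x range -0.1078 0.1091 z 0.058 0.105
  y 0 x range -0.1074 0.0811 z 0.053 0.104
  y 0.07 x range -0.1072 0.1091 z 0.059 0.102
  y 0.14 x range -0.1075 0.1075 z 0.061 0.095
```

View pics/hm.png

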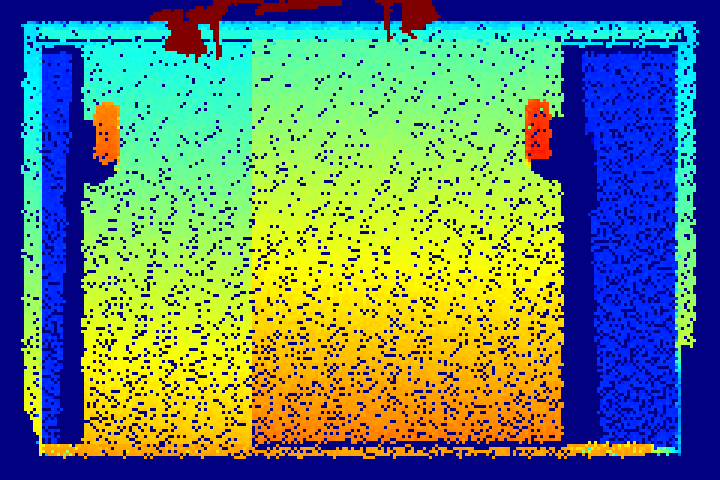

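The case centre corrects to about (.5615,.1569) with yaw -6.2°. Both doors are part open, left by about 58 mm and right by about 20 mm. The handle centres in the case frame are y=+.089 and y=-.127. I'll close the left door first, then open the right.

```bash
sed -i 's/C0=np.array(.*)/C0=np.array([.5615,.1569])/' h.py; cat >> h.py <<'E'
EY=np.array([-np.sin(YAW),np.cos(YAW),0]); EX=np.array([np.cos(YAW),np.sin(YAW),0])
def pick_rot(pos,a):
    """the half-turn choice nearest the present joints"""
    q0=np.array(manip.current_qpos()); best=None
    for b in(a,a+np.pi):
        q=manip.inverse_kinematics(list(pos),rot(b))
        if q is not None:
            d=np.abs(np.array(q)-q0).max()
            if best is None or d<best[0]: best=(d,rot(b))
    if best is None: raise manip.Unreachable(str(pos))
    return best[1]
def slide(y0,y1,zt,stop=None,x=-.058):
    """pinch the handle at case y0, slide it to y1; if stop is set, creep on (that far at most) until the end stop is felt"""
    a=np.arctan2(EY[1],EY[0]); p=toworld(x,y0,zt+.08); R=pick_rot(p,a)
    manip.set_gripper(.55,30); manip.move_ptp(list(p),R); manip.move_l(list(toworld(x,y0,zt-.02)),max_speed=.1)
    manip.set_gripper(0,30); w=manip.current_grip_width(); print('grip',round(w,3))
    f0=np.array(manip.current_force())@EY
    if w>.05:
        manip.move_l(list(toworld(x,y1,zt-.02)),max_speed=.08); s=np.sign(y1-y0); y=y1
        if stop:
            while abs(y-y1)<stop:
                F=np.array(manip.current_force())@EY
                if abs(F-f0)>9 : break
                y+=s*.001; manip.move_l(list(toworld(x,y,zt-.02)),max_speed=.02)
            print('end y',round(y,4),'force',round(F-f0,1))
            manip.move_l(list(toworld(x,y-s*.0005,zt-.02)),max_speed=.02)
    print('tcp',np.array(manip.current_ee_pos()).round(4),'F',np.array(manip.current_force()).round(1))
    manip.set_gripper(.55); manip.move_l(list(toworld(x,y1,zt+.08)),max_speed=.2); print('t',manip.current_time())
E
python3 - <<'E'
from h import *
slide(.089,.140,.118,stop=.014)
slide(-.127,-.028,.110,stop=.014)
manip.set_gripper(1)
p=toworld(-.11,-.08,.40); manip.move_ptp(list(p),pick_rot(p,np.pi/2)); f=grab("wrist"); np.savez("pics/b1.npz",p=f[0],d=f[1],**f[2]); cv2.imwrite("pics/b1.png",f[0][:,:,::-1])
E
```

```text
grip 0.138
end y 0.141 force -12.1
tcp [0.519  0.3019 0.0984] F [-2.2 -7.5  8.7]
t 10.1833
grip 0.134
end y -0.014 force 0.8
tcp [0.5024 0.1489 0.0904] F [-2.2  0.8  6.3]
t 19.2333
```

View pics/b1.png

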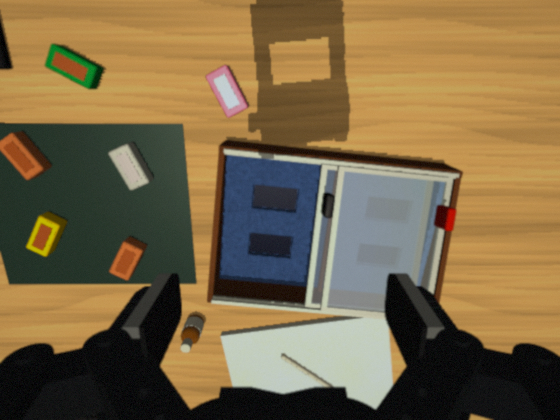

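```bash
cat >> h.py <<'E'
def doors(f):
    P=tocase(cloud(f)); x,y,z=P[...,0],P[...,1],P[...,2]; g=.062+np.tan(np.radians(10))*(x+.111)
    o={}
    for n,m in(('red',f[0][...,0].astype(int)-f[0][...,2]>60),('blk',f[0].max(-1)<70)):
        q=P[m&(z>g+.018)&(z<.13)&(abs(x+.058)<.03)&(abs(y)<.17)]
        if len(q)>20: o[n]=(np.percentile(q[:,1],[3,97]).round(4),np.percentile(q[:,0],[3,97]).round(4),round(np.percentile(q[:,2],97),4),len(q))
    return o
def pockets(f,ylo,yhi):
    """pocket floors (case frame) from depth"""
    P=tocase(cloud(f)); x,y,z=P[...,0],P[...,1],P[...,2]
    m=((z<.036)&(z>.026)&(abs(x)<.098)&(y>ylo)&(y<yhi)).astype(np.uint8)
    n,l,s,_=cv2.connectedComponentsWithStats(cv2.medianBlur(m,3))
    out=[]
    for i in range(1,n):
        if s[i,4]<150: continue
        q=P[l==i]; c,sz,a=rect(q); out.append((c.round(4),np.round(sz,1),round(a,1),round(float(np.median(q[:,2])),4),np.percentile(q[:,:2],[1,99],axis=0).round(4).tolist(),s[i,4]))
    return out
E
python3 - <<'E'
from h import *
f=load("b1"); print(doors(f))
for p in pockets(f,-.158,-.02): print(*p)
P=tocase(cloud(f)); x,y,z=P[...,0],P[...,1],P[...,2]
m=(abs(x)<.11)&(abs(y+.08)<.07)&(z<.05); print('bed z',np.nanmedian(z[m]))
m=(z>.05)&(z<.11)&(abs(x)<.13)&(abs(y)<.2)
for yy in(-.13,-.08,0,.07): q=P[m&(abs(y-yy)<.004)]; print(yy,q[:,0].min().round(4),q[:,0].max().round(4))
for xx in(-.08,-.03,.03): q=P[m&(abs(x-xx)<.004)]; print(xx,q[:,1].min().round(4),q[:,1].max().round(4))
# profile across left door outer edge and over the right
for xx in (0.02,-.09):
  q=P[(abs(x-xx)<.004)&(y>.12)&(y<.175)]; q=q[q[:,1].argsort()][::max(1,len(q)//25)]; print([(int(a*1e4)/10,int(b*1e3)) for a,b in q[:,1:]])
for b in bars(f,(.3,.7,-.35,.02)): print(*b)
E
```

```text
{'red': (array([0.1327, 0.1434]), array([-0.0715, -0.0451]), np.float64(0.122), 236), 'blk': (array([-0.0216,  0.1341]), array([-0.0698, -0.0435]), np.float64(0.114), 428)}
[-0.0365 -0.0852] [66.5 35.3] 89.9 nan [[nan, nan], [nan, nan]] 1023
[ 0.0395 -0.0854] [66.9 35.1] -88.1 nan [[nan, nan], [nan, nan]] 884
bed z 0.03980558060419151
-0.13 -0.111 0.1052
-0.08 -0.1109 0.1051
0 -0.1109 0.1057
0.07 -0.111 0.1055
-0.08 -0.168 0.169
-0.03 -0.1682 0.1678
0.03 -0.1676 0.1688
[(120.0, 98), (121.4, 95), (122.7, 95), (124.6, 94), (125.7, 96), (127.2, 97), (128.6, 96), (129.8, 97), (131.6, 96), (133.1, 95), (134.2, 98), (135.8, 96), (137.0, 96), (138.8, 96), (140.1, 96), (141.9, 95), (142.9, 96), (144.5, 97), (145.7, 98), (147.5, 98), (148.8, 98), (151.0, 93), (160.2, 78), (161.0, 75), (162.3, 81), (163.7, 81), (164.8, 82), (166.9, 81)]
[(120.0, 76), (121.1, 75), (122.7, 77), (124.6, 74), (126.1, 75), (127.5, 75), (129.3, 76), (131.1, 78), (132.7, 77), (134.1, 76), (135.5, 77), (137.7, 75), (139.0, 75), (140.1, 77), (141.9, 75), (143.1, 77), (145.0, 76), (146.6, 76), (147.9, 79), (149.3, 77), (160.2, 64), (160.5, 60), (161.8, 63), (163.6, 61), (165.3, 63), (166.4, 64)]
[ 0.3325 -0.1993] [64.2 34.5] 61.2 0.0248 (np.float64(55.0), np.float64(203.0), np.float64(128.0)) 1364
[0.3645 0.0096] [64.5 33.6] 24.4 0.0248 (np.float64(170.0), np.float64(72.0), np.float64(199.0)) 933
[ 0.4558 -0.2956] [64.2 36.5] 32.6 0.0246 (np.float64(12.0), np.float64(193.0), np.float64(154.0)) 1163
[ 0.4716 -0.1395] [63.5 33.9] 23.3 0.0249 (np.float64(26.0), np.float64(35.0), np.float64(183.0)) 1035
[ 0.5811 -0.2891] [65.  34.7] -30.8 0.0248 (np.float64(25.0), np.float64(255.0), np.float64(161.5)) 910
[ 0.6247 -0.1656] [64.9 33.7] -29.4 0.0248 (np.float64(11.0), np.float64(192.0), np.float64(162.0)) 803
```

```bash
cat >> h.py <<'E'
ZG=.006
def A(*p): return list(np.array(p,float))
def pick(c,deg,hover=.12):
    """centre the bar lengthwise by a squeeze, then grip it across its width and lift"""
    for k,(a,e) in enumerate(((np.radians(deg),25),(np.radians(deg+90),80))):
        R=pick_rot(A(*c,hover),a); manip.set_gripper(1 if k==0 else .75)
        manip.move_ptp(A(*c,hover),R) if k==0 else manip.move_l(A(*c,.06),R,max_speed=.1)
        manip.move_l(A(*c,ZG),max_speed=.15); manip.set_gripper(0,e); print('width',round(manip.current_grip_width(),3),end=' ')
        if k==0: manip.set_gripper(1); manip.move_l(A(*c,.06),max_speed=.15)
    manip.move_l(A(*c,.2),max_speed=.2); print('lifted width',round(manip.current_grip_width(),3),'Fz',round(manip.current_force()[2],1))
def carry(x,y):
    """carry to above case point (x,y), jaws along case x"""
    p=toworld(x,y,.2); R=pick_rot(p,YAW); manip.move_l(A(*p),R,max_speed=.2); print('width',round(manip.current_grip_width(),3),'t',manip.current_time())
def lower(x,y,z0=.047,zmin=.034,fmax=8):
    manip.move_l(A(*toworld(x,y,.075)),max_speed=.15); manip.dwell(.2); f0=np.array(manip.current_force())
    manip.move_l(A(*toworld(x,y,z0)),max_speed=.05); z=z0
    while True:
        manip.dwell(.05); F=np.array(manip.current_force())-f0; print(round(z,4),F.round(1).tolist())
        if abs(F[2])>fmax or z<=zmin: return z,F
        z-=.001; manip.move_l(A(*toworld(x,y,z)),max_speed=.02)
E
python3 - <<'E'
from h import *
pick((.4717,-.140),23.4)
carry(-.037,-.0853)
f=grab("wrist"); cv2.imwrite("pics/hold.png",f[0][:,:,::-1]); np.savez("pics/hold.npz",p=f[0],d=f[1],**f[2])
E
```

```text
width 0.742 width 0.378 lifted width 0.372 Fz -5.1
width 0.375 t 29.6583
```

View pics/hold.png

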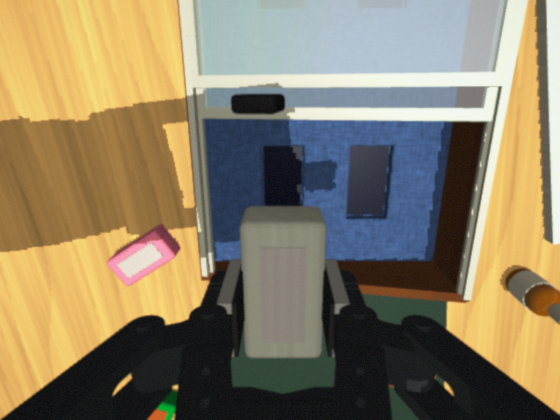

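The silver bar is held square, at image (283,280). The pockets show at (283,180) and (370,180). Now I'll measure the bar and pockets from this view, then lower.

```bash
python3 - <<'E'
from h import *
f=load("hold"); W=cloud(f); P=tocase(W); z=P[...,2]
t=tocase(np.array(manip.current_ee_pos())[None])[0]; print('tcp case',t.round(4))
m=((z>.19)&(z<.235)&(np.arange(560)[None]>235)&(np.arange(560)[None]<330)).astype(np.uint8)&((np.arange(420)[:,None]>200)&(np.arange(420)[:,None]<362))
hsv=cv2.cvtColor(f[0],cv2.COLOR_RGB2HSV)
q=P[(m>0)&(f[0].min(-1)>60)]; zt=np.nanmedian(q[:,2]); q=q[abs(q[:,2]-zt)<.004]; print('bar top z',zt,'rect',rect(q))
for p in pockets(f,-.158,-.02): print(*p)
E
```

```text
tcp case [-0.0371 -0.086   0.1999]
bar top z 0.2163497316455042 rect (array([-0.03787853, -0.0863208 ]), (64.32637786865234, 37.833961486816406), -88.95162034034729)
[-0.0385 -0.0811] [56.  35.9] -89.2 nan [[nan, nan], [nan, nan]] 2504
[ 0.0381 -0.0861] [65.5 35.7] -89.8 nan [[nan, nan], [nan, nan]] 2906
```

```bash
python3 - <<'E'
from h import *
manip.move_l(A(*toworld(-.038,-.0853,.12)),max_speed=.2); print(manip.current_grip_width())
print(lower(-.038,-.0853)); print(tocase(np.array(manip.current_ee_pos())[None]).round(4),manip.current_time())
E
```

```text
0.3752406442575325
0.047 [-1.2, -0.1, 0.0]
0.046 [-1.1, 1.0, 1.0]
0.045 [-0.8, 1.2, -0.1]
0.044 [-1.2, 0.9, -0.1]
0.043 [-0.7, 1.2, -1.1]
0.042 [-0.9, 1.0, 0.0]
0.041 [-1.0, 1.4, 0.2]
0.04 [-1.0, 0.9, 0.2]
0.039 [-3.8, 0.5, 11.0]
(0.03899999999999999, array([-3.77990893,  0.46587542, 10.96191235]))
[[-0.0379 -0.0853  0.0396]] 34.0667
```

```bash
python3 - <<'E'
from h import *
manip.set_gripper(.55); manip.move_l(A(*toworld(-.038,-.0853,.2)),max_speed=.2); manip.set_gripper(1)
p=toworld(-.11,-.08,.30); manip.move_ptp(A(*p),pick_rot(p,np.pi/2)); f=grab("wrist"); np.savez("pics/b2.npz",p=f[0],d=f[1],**f[2]); cv2.imwrite("pics/b2.png",f[0][:,:,::-1])
P=tocase(cloud(f)); x,y,z=P[...,0],P[...,1],P[...,2]
m=(abs(x+.038)<.025)&(abs(y+.085)<.045)&(z>.048); q=P[m]; print('bar top',np.percentile(q[:,2],[5,50,95]).round(4),rect(q))
A_=np.c_[q[:,:2],np.ones(len(q))]; print('tilt',np.linalg.lstsq(A_,q[:,2],rcond=None)[0].round(3))
print(doors(f)); print([p for p in pockets(f,-.158,-.02)])
E
```

```text
bar top [0.0532 0.055  0.0564] (array([-0.03893463, -0.08582695]), (63.78579330444336, 33.87685775756836), 89.96661376953125)
tilt [0.    0.    0.055]
{'red': (array([0.1328, 0.1432]), array([-0.0706, -0.0405]), np.float64(0.1217), 566), 'blk': (array([-0.0211,  0.1335]), array([-0.0689, -0.0406]), np.float64(0.1159), 1162)}
[(array([ 0.0412, -0.0825]), array([69.8, 20.2]), -70.9, nan, [[nan, nan], [nan, nan]], np.int32(2481))]
```

View pics/b2.png

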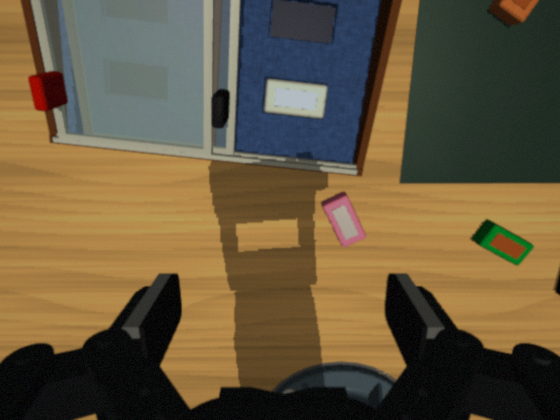

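Silver is seated: its top is at 0.055 and it lies flat. Next I'll close the right door and open the left.

```bash
python3 - <<'E'
from h import *
slide(-.0155,-.130,.110,stop=.016)
slide(.138,.022,.118,stop=.012)
manip.set_gripper(1)
p=toworld(-.11,0.06,.36); manip.move_ptp(A(*p),pick_rot(p,np.pi/2)); f=grab("wrist"); np.savez("pics/b3.npz",p=f[0],d=f[1],**f[2]); cv2.imwrite("pics/b3.png",f[0][:,:,::-1])
print(doors(f))
for q in pockets(f,.03,.158): print(*q)
f=grab("scene")
for b in bars(f,(.3,.7,-.4,.05)): print(*b)
E
```

```text
grip 0.134
end y -0.139 force 13.3
tcp [0.4893 0.0263 0.0904] F [1.6 9.  4.9]
t 44.975
grip 0.135
end y 0.013 force 11.0
tcp [0.5057 0.1774 0.0985] F [-0.7  7.4  4.8]
t 52.975
{'red': (array([0.0089, 0.0196]), array([-0.0702, -0.0407]), np.float64(0.1221), 336), 'blk': (array([-0.1422,  0.0199]), array([-0.0692, -0.0402]), np.float64(0.114), 613)}
[0.0341 0.0845] [64.8 35. ] 81.9 nan [[nan, nan], [nan, nan]] 1888
[-0.0382  0.0853] [73.3 21.5] 71.4 nan [[nan, nan], [nan, nan]] 1642
[ 0.3195 -0.3458] [106.7  40.5] -88.0 0.0182 (np.float64(21.0), np.float64(55.0), np.float64(125.0)) 205
[ 0.3362 -0.199 ] [64.6 33.4] 62.4 0.0255 (np.float64(40.0), np.float64(145.0), np.float64(148.0)) 168
[ 0.4558 -0.3324] [67.  34.6] 30.8 0.025 (np.float64(11.0), np.float64(169.0), np.float64(186.0)) 173
[ 0.5845 -0.2898] [60.8 37.3] -30.7 0.0252 (np.float64(23.0), np.float64(230.0), np.float64(187.0)) 232
[0.3655 0.0096] [62.4 31.7] 29.5 0.0252 (np.float64(12.0), np.float64(69.5), np.float64(211.0)) 142
[ 0.6282 -0.1655] [63.1 37.5] -29.1 0.0251 (np.float64(11.0), np.float64(169.0), np.float64(183.0)) 305
[0.6585 0.0133] [71.4  4.5] 86.5 0.0308 (np.float64(14.0), np.float64(113.0), np.float64(82.0)) 165
```

View pics/b3.png

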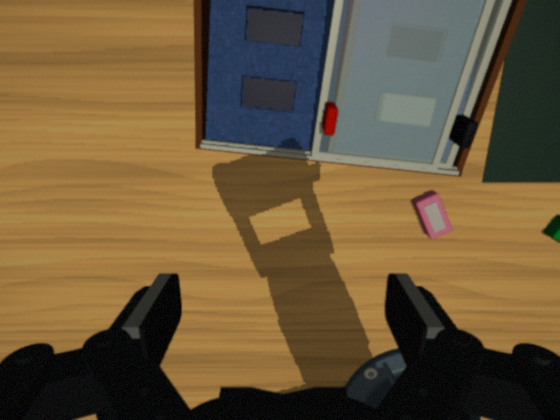

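The left door is open by about 124 mm and its pockets are at about (±.038, +.085). One copper bar has been knocked about 37 mm, to roughly (.453,-.332). I'll look at the mat again, then pick the far copper.

```bash
python3 - <<'E'
from h import *
manip.move_ptp([.45,-.18,.42],rot(np.pi/2)); f=grab("wrist"); B=bars(f)
cu=[b for b in B if b[0][0]>.4 and b[4][0]<16 and b[1][0]<70 and b[1][0]>55 and b[1][1]>30]
for b in cu: print(*b)
b=max(cu,key=lambda b:b[0][0]); pick(tuple(b[0]),b[2]); carry(.038,.0848)
z,F=lower(.038,.0848); print(tocase(np.array(manip.current_ee_pos())[None]).round(4),manip.current_grip_width(),manip.current_time())
E
```

```text
[ 0.4526 -0.3326] [63.7 34.5] 30.3 0.025 (np.float64(12.0), np.float64(181.0), np.float64(182.0)) 978
[ 0.6251 -0.1668] [63.7 34. ] -30.0 0.0249 (np.float64(12.0), np.float64(188.0), np.float64(171.0)) 753
width 0.747 width 0.377 lifted width 0.377 Fz -4.4
width 0.375 t 68.1583
0.047 [-1.1, 3.3, -1.4]
0.046 [0.1, 4.4, -1.5]
0.045 [-0.2, 4.8, -0.2]
0.044 [-0.4, 4.7, 0.1]
0.043 [0.7, 5.6, 0.8]
0.042 [-0.3, 6.8, 1.1]
0.041 [0.6, 6.0, 1.2]
0.04 [0.3, 5.6, 0.3]
0.039 [-2.0, 6.0, 9.9]
[[0.0382 0.085  0.0396]] 0.374870733815293 72.5
```

```bash
cat >> h.py <<'E'
def seated(f,x0,y0):
    P=tocase(cloud(f)); x,y,z=P[...,0],P[...,1],P[...,2]
    q=P[(abs(x-x0)<.025)&(abs(y-y0)<.045)&(z>.048)]
    if len(q)<50: print('no bar seen',len(q)); return
    q=q[q[:,2]<np.median(q[:,2])+.01]
    print('bar top',np.percentile(q[:,2],[5,50,95]).round(4),rect(q),'tilt',np.linalg.lstsq(np.c_[q[:,:2],np.ones(len(q))],q[:,2],rcond=None)[0].round(3))
E
python3 - <<'E'
from h import *
manip.set_gripper(.55); manip.move_l(A(*toworld(.038,.0848,.2)),max_speed=.2)
manip.move_ptp([.45,-.02,.42],rot(np.pi/2)); f=grab("wrist"); seated(f,.038,.0848); np.savez("pics/b4.npz",p=f[0],d=f[1],**f[2])
manip.move_ptp([.45,-.18,.42],rot(np.pi/2)); f=grab("wrist"); B=bars(f)
cu=[b for b in B if b[0][0]>.4 and b[4][0]<16 and 55<b[1][0]<70 and b[1][1]>30]
for b in cu: print(*b)
b=cu[0]; pick(tuple(b[0]),b[2]); carry(-.038,.0853); print(manip.current_force())
E
```

```text
bar top [0.0509 0.0549 0.0565] (array([0.03731549, 0.08383625]), (63.244964599609375, 34.052791595458984), -89.84939649701118) tilt [0.041 0.013 0.052]
[ 0.4527 -0.3326] [63.4 34.1] 30.8 0.025 (np.float64(12.0), np.float64(180.0), np.float64(193.0)) 978
width 0.738 width 0.378 lifted width 0.375 Fz -4.5
width 0.376 t 87.3667
[-0.51111169  0.49139366 -4.2151316 ]
```

```bash
python3 - <<'E'
from h import *
z,F=lower(-.038,.0853); print(tocase(np.array(manip.current_ee_pos())[None]).round(4),manip.current_grip_width())
manip.set_gripper(.55); manip.move_l(A(*toworld(-.038,.0853,.2)),max_speed=.2); manip.set_gripper(1)
p=[.42,.16,.36]; manip.move_ptp(p,rot(np.pi/2)); f=grab("wrist"); np.savez("pics/b5.npz",p=f[0],d=f[1],**f[2]); cv2.imwrite("pics/b5.png",f[0][:,:,::-1])
for x in(-.038,.038): seated(f,x,.085)
print(doors(f),manip.current_time())
E
```

```text
0.047 [-0.4, 0.7, 0.3]
0.046 [-0.8, -0.0, -0.3]
0.045 [0.5, 0.5, -0.1]
0.044 [-1.4, 0.0, -0.7]
0.043 [-0.2, 0.1, -0.3]
0.042 [-1.3, 0.6, 0.1]
0.041 [0.2, -0.0, 0.1]
0.04 [-0.3, 0.3, -0.5]
0.039 [-3.9, -1.0, 10.7]
[[-0.0379  0.0854  0.0396]] 0.36841312440520585
bar top [0.0515 0.055  0.0567] (array([-0.0383302 ,  0.08379353]), (64.23822784423828, 34.25148391723633), 89.37090301513672) tilt [0.046 0.008 0.056]
bar top [0.0509 0.055  0.0566] (array([0.03716392, 0.08309831]), (63.220787048339844, 34.59691619873047), 89.72445678710938) tilt [0.057 0.006 0.052]
{'red': (array([0.0076, 0.0182]), array([-0.0717, -0.0458]), np.float64(0.1222), 237), 'blk': (array([-0.1433,  0.0123]), array([-0.0706, -0.0442]), np.float64(0.1137), 385)} 94.7167
```

View pics/b5.png

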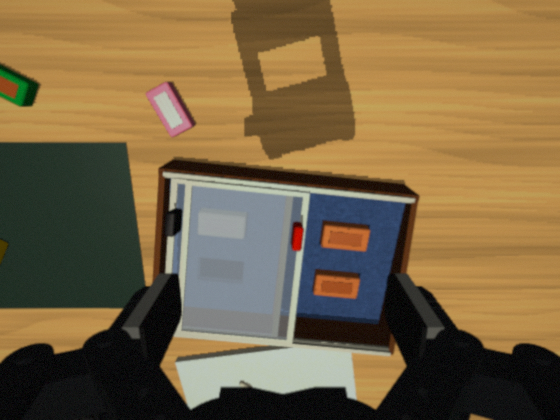

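```bash
python3 - <<'E'
from h import *
slide(.0135,.130,.118,stop=.018)
manip.set_gripper(1)
manip.move_ptp([.42,.16,.36],rot(np.pi/2)); f=grab("wrist"); cv2.imwrite("pics/b6.png",f[0][:,:,::-1]); print(doors(f))
P=tocase(cloud(f)); x,y,z=P[...,0],P[...,1],P[...,2]
g=.062+np.tan(np.radians(10))*(x+.111)
for xx in(0,.03):
    q=P[(abs(x-xx)<.006)&(z>g-.004+.0)&(abs(y)<.1585)]; print('door edges',q[:,1].min(),q[:,1].max())
f=grab("scene")
for b in bars(f,(.3,.7,-.45,.05)): print(*b[:4])
for n in('bottle','loupe'): print(n,[np.round(o['at'],3).tolist() for o in manip.look_for("scene",n)][:2])
print(manip.current_time())
E
```

```text
grip 0.133
end y 0.14 force -9.8
tcp [0.5189 0.3018 0.0985] F [-2.4 -0.9  5.3]
t 102.95
{'red': (array([0.1322, 0.1428]), array([-0.0716, -0.045 ]), np.float64(0.1216), 243), 'blk': (array([-0.1429,  0.1349]), array([-0.0704, -0.0441]), np.float64(0.1144), 543)}
door edges -0.1500280614026247 0.13749876313123435
door edges -0.13165995534810335 0.13895806106034456
[ 0.3201 -0.3563] [129.5  40.4] -89.5 0.0181
[ 0.4427 -0.4069] [37.6 30.6] -32.1 0.0243
[ 0.3362 -0.1987] [63.4 34.5] 60.7 0.0252
[ 0.5849 -0.2886] [60.7 35.6] -30.8 0.0252
[0.366  0.0099] [61.1 31.7] 29.6 0.0251
[0.6587 0.0139] [71.   3.4] 84.6 0.0308
bottle [[0.764, -0.059, 0.036], [0.559, 0.08, 0.088]]
loupe [[0.631, 0.196, 0.086]]
104.5333
```

View pics/b6.png

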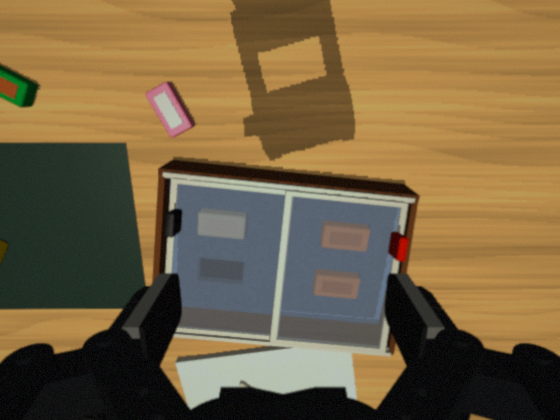

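The left door unloaded during the 0.5 mm back-off, so I'll nudge it against its stop once more and release it without backing off. Then I'll retreat and hand in.

```bash
sed -i 's/y-s\*\.0005/y/' h.py; python3 - <<'E'
from h import *
slide(.1378,.139,.118,stop=.006)
manip.set_gripper(1)
manip.move_ptp([.42,.16,.36],rot(np.pi/2)); f=grab("wrist"); print(doors(f))
manip.move_ptp([.35,.3,.35],rot(np.pi/2)); manip.dwell(.5); print(manip.current_force(),manip.current_time()); manip.sign_off()
E
```

```text
grip 0.129
end y 0.141 force -12.4
tcp [0.5191 0.3019 0.0984] F [ -2.3 -10.6   9.2]
t 109.575
{'red': (array([0.1321, 0.1427]), array([-0.0718, -0.0453]), np.float64(0.1219), 243), 'blk': (array([-0.1431,  0.1347]), array([-0.0704, -0.0442]), np.float64(0.1145), 542)}
[-0.16459762 -0.57257741 -0.22502123] 112.2083
the job is handed in; nothing more can be done
```

The three bars on the mat are in the showcase, both doors are shut, and the job was handed in at about 112 s of the 210 s allowed.

- **Silver:** only one silver bar was on the mat. It is in the near pocket under the right-hand door.
- **Copper:** both copper bars are under the left-hand door, one in the near pocket and one in the far. One had been knocked about 37 mm partway through, so I measured it again before picking it up.
- **Seating:** every bar's top measured 0.055 m, which is the fully seated height. The silver bar read flat. The copper bars showed a small apparent tilt (about 0.05 rad); I put it down to the camera angle but did not check it further.
- **Doors:** each was pushed until the end stop was felt, at 10 to 13 N. The handles then measured symmetric, at about ±138 mm from the case centre. The final nudge on the left door did not move it measurably.
- **Left alone:** the calculator, bottle, loupe and the green, yellow and pink look-alikes measured the same place before and after, within a few millimetres. The named detector reported the loupe at a false position on the case. I relied instead on the depth measurement, which showed it unmoved.

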